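Roll two steel pins onto the scribed line

TASK

Line up the two steel dowel pins lying on the white-topped plate for tacking: roll the thick pin sideways over the sheet until it rests centred on the scribed line, lying along it, and then do the same with the thin pin; a fingertip pushed sideways on a pin's top rolls it under good control. Be gentle and roll them: do not grip, press hard on, lift or tip the pins or drag them along without turning, let go of the thick one once it lies right; leave the thin pin alone until then, and leave the other things on the plate and the bench where they are.

Things in the scene. Friction and masses are not known exactly. Their poses are not given: they have to be found in the camera images.
- plate: Fixed steel plate covered by a thin hard white gasket sheet, 270 x 360 mm, its white top 15 mm above the bench. Origin at the centre of its underside. Its x axis runs along the scribed line, its y axis across it (the way the pins roll), z up. It is turned up to 0.3 rad on the bench.
- line_mid (a point): Middle of the scribed line, on the white top of the plate (15 mm above the bench). The line is a thin dark straight line (2.5 mm wide, flat, no step to feel) running along the plate's x axis over its whole 262 mm; same axes as the plate.
- thick_pin: Thicker bare steel dowel pin: solid cylinder 36 mm across, 90 mm long, about 0.7 kg, lying on the white top nearly parallel to the line, 60 to 110 mm to one side. x: the cylinder's axis; origin on its surface (underside at the start, z up), turning with it. Lightly oiled: friction about 0.25 on sheet and fingers. Coasts some 2 mm from 50 mm/s, 20 mm from 150.
- thick_pin_center (a point): Centre of the thick pin, on its axis: 18 mm above the white top, 33 mm above the bench. Fingertips set on its very top (about 4 N) and moved level roll it, its axis going half as far as they do. A level push from behind with tips 6 mm below to 2 mm above the centre rolls it ahead of them; tips 5 to 12 mm above it wedge.
- thin_pin: The thinner bare steel dowel pin: solid cylinder 28 mm in diameter, 70 mm long, about 0.35 kg, lying on the white top on the other side of the line; the two pins' tracks across the plate lie side by side, about 116 mm between centres along the line. Axes and behaviour as for the thick pin.
- thin_pin_center (a point): Centre of the thin pin, on its axis: 14 mm above the white top, 29 mm above the bench. Pushed in the same way.
- stud: Bystander: steel stud standing on the plate on a hexagonal nut as its foot (30 mm across, 14 mm high; total height 59 mm, stud 14 mm thick), about 135 mm from the line, in the track of one pin but on the far side of the line from it. Origin at the centre of its foot.
- nut: Bystander: brass nut, 36 mm across the flats and 28 mm high with its collar, standing on the plate about 135 mm from the line, in the track of the other pin but on the far side of the line from it. Origin at the centre of its underside.
- jar: Bystander on the bench: white jar, 80 mm across, 110 mm high. Origin at the centre of its underside.
- cap: Bystander on the bench: flat red jar cap, 80 mm across, 12 mm high. Origin at the centre of its underside.
- gasket: Bystander on the bench: flat metal ring, 140 mm across, 4 mm high. Origin at its centre.
- wrench: Bystander on the bench: steel wrench lying flat. Origin near its middle.
- vblock: Bystander on the bench beyond the plate: slotted steel block, 60 x 90 x 45 mm high. Origin at the centre of its underside.
Things that resemble listed ones, but are neither listed nor needed, are in the scene too. What is shaped like the thick_pin but orange is not meant.

How it is judged (in metres and radians):
On the way, in this order (a step that is already met when the one before it is completed fails the run):
1. the thick pin has rolled over by more than about 70 degrees, the thin pin still unmoved (angle between thick_pin's own z axis and vertical above 1.2 rad and distance of thin_pin_center from where it was at the start of the episode below 0.008 m), for 0.02 s.
2. the thick pin rests on the line, let go, the thin pin still unmoved (y of thick_pin_center in the frame of line_mid between -0.006 and 0.006 m and x of thick_pin_center in the frame of line_mid between -0.11 and 0.11 m and height (world z) of thick_pin_center between 0.03 and 0.036 m and angle between the x axis of thick_pin and the x axis of plate, either way round below 0.12 rad and linear speed of thick_pin below 0.01 m/s and contact force between the fingers and thick_pin below 0.1 N and distance of thin_pin_center from where it was at the start of the episode below 0.008 m), for 0.2 s.
3. the thin pin has turned (rolled) by more than about 70 degrees (angle between thin_pin's own z axis and vertical above 1.2 rad), for 0.02 s.
At the end, for the whole second after the job is handed in: Both pins lie at rest on the white top, their centres within 6 mm of the scribed line (across it) and within 110 mm of its middle (along it), their axes within 0.12 rad of the line (y of thick_pin_center in the frame of line_mid between -0.006 and 0.006 m and x of thick_pin_center in the frame of line_mid between -0.11 and 0.11 m and height (world z) of thick_pin_center between 0.03 and 0.036 m and angle between the x axis of each of thick_pin, thin_pin and the x axis of plate, either way round below 0.12 rad and linear speed of each of thick_pin, thin_pin below 0.01 m/s and y of thin_pin_center in the frame of line_mid between -0.006 and 0.006 m and x of thin_pin_center in the frame of line_mid between -0.11 and 0.11 m and height (world z) of thin_pin_center between 0.026 and 0.032 m); the robot touches nothing.
It fails at once if a pin is lifted more than 6 mm off the sheet, or tipped on end (height (world z) of thick_pin_center above 0.039 m or angle between any of thick_pin, thin_pin's own x axis and vertical below 1.3 rad or height (world z) of thin_pin_center above 0.035 m).
It fails at once if a pin is gripped or pressed hard (more than 35 N between it and the fingers) (contact force between the fingers and thick_pin above 35 N or contact force between the fingers and thin_pin above 35 N).
It fails at once if a bystander is shifted by more than 15 mm (distance of any of stud, nut, jar, cap, gasket, wrench, vblock from where it was at the start of the episode above 0.015 m).
It also fails if it takes over 56 s, if anything falls off the work surface, if the arm or the gripper's body presses on something with over 40 N, if the wrist force passes 120 N, or if a joint passes its speed limit or range.

ROBOT

A 7-joint arm with a two-finger parallel gripper is mounted at the origin on the work surface. World frame = base frame: x ahead of the robot, y to its left, z up, the work surface at z = 0. Lengths are in mm, angles in rad, forces in N, time in s.
With the tool pointing down it reaches from about 400 to 875 mm from the base axis. Payload 19.3 kg.
Tool frame: the origin (TCP) lies at the very end of the fingers, on their centre line; the grasp point (between the pads) lies 19 mm behind it (grip_point_offset is the z of the grasp point in the tool frame, in mm); z points along the fingers, y is the line along which they close (so a half turn about z gives the same grasp; the last joint's range is limited). The gripper opens to 85 mm and grips with 20 to 120 N. Pads are 22 mm wide; open, the fingers measure 114 mm over their backs; the gripper's body (76 mm by 85 mm) begins 54 mm behind the grasp point. The pads swing forward as they close: fully open they stand 13 mm farther back than shut.
Start: joints at [1.153, 0.521, -0.036, 1.599, 0.021, 1.021, -0.113], TCP at [212.991, -587.579, 231.291] pointing down, gripper open.
Joint ranges: [-2.91, 2.91], [-0.3, 2.13], [-1.5, 1.42], [0.17, 2.43], [-1.26, 4.41], [0.16, 1.93], [-2.52, 2.52]. Speed limits (rad/s): [1.89, 1.89, 2.39, 2.39, 3.01, 3.01, 3.01].

INTERFACE

Orientations are given as a 3x3 rotation matrix whose columns are the frame's x, y, z axes.
In Python, from workcell import movep, movel, goto_joints, open_gripper, clamp, wait, inverse_kinematics, read_state, camera, PlanningError, finish_job, grip_point_offset gives the robot as it stands. Calls block until the motion is done:
- movep(position, orientation): joint-space move of the TCP to a pose.
- movel(position, frame=None, max_speed=150, guard=None): straight line of the TCP; frame=None keeps the orientation; max_speed is the mean speed in mm/s. With guard (N) it stops when the force on the tool has changed by that much, and returns True; else False.
- goto_joints(angles): joint-space move.
- open_gripper() and clamp(): open the fingers fully, or close them until they stop; the grip force is fixed at half the most.
- wait(seconds).
- inverse_kinematics(position, orientation): joint angles nearest the present ones, or None.
- read_state(): the state.
- camera(name): name is "side" or "top" or "wrist"; returns a dict with "image" (400x640x3 uint8, blue, green, red), "range_z" (400x640 float32, mm along the optical axis (not along the pixel's ray), 0 where there is no reading), "fx", "fy", "cx", "cy" (pixels), "cam_to_world" (4x4, takes a point from camera to world coordinates). Camera axes: x right, y up, looking along -z (the intrinsics and any distortion apply to the point x, -y, -z); pixel columns grow to the right and rows downward; lengths in mm; the calibration is good to about 2 mm. A picture is of the moment at which its call begins.
A pose or a line that the arm cannot do raises PlanningError and nothing moves.
- finish_job(): hands the job in; it is judged then, once.
The state is a dict: "time": time; "qpos": joint angles; "qvel": joint speeds; "joint_efforts": joint torques, N m; "eef_pos": TCP position; "tool_rot": TCP orientation; "ft_force": force on the tool from outside, world axes, zero at the start; "torque": the same for the moment, N m; "finger_gap": finger opening in mm; "gripper_force": force on a finger pad.
Only numpy, scipy, OpenCV 4.12 (cv2) and the standard library are available. Lean on these libraries where they do the work, as an engineer would, in place of code of your own. Each camera call takes 0.05 s, during which the arm holds its last target. There are 200 camera calls.

## Working session

There is one attempt and no reset: what is moved stays moved. The work goes in short steps, each a Python script; the robot and the scene stay as the last script left them, time stands still between calls to the robot, and variables do not carry over. Pictures are saved under pics/ and viewed, at most 10 in all, crops included, and the job is handed in when it is done.

```bash
mkdir -p pics; ls; python3 - <<'E'
from workcell import *
import cv2,numpy as np
for n in ("top","side"):
    c=camera(n); cv2.imwrite(f"pics/{n}0.png",c["image"]); np.savez(f"{n}0.npz",**c)
    print(n,c["fx"],c["fy"],c["cx"],c["cy"],np.round(c["cam_to_world"],3).tolist(),[k for k in c])
s=read_state(); print(s["time"],s["eef_pos"],s["finger_gap"],s["ft_force"],grip_point_offset)
print(np.round(s["tool_rot"],3))
E
```

```text
pics
top 446.4115604842649 446.4115604842649 315.44413044310323 207.6496487622768 [[-0.021, 0.998, -0.066, 490.579], [-1.0, -0.02, 0.02, 24.053], [0.018, 0.067, 0.998, 1291.979], [0.0, 0.0, 0.0, 1.0]] ['image', 'range_z', 'fx', 'fy', 'cx', 'cy', 'cam_to_world']
side 490.38349847139705 490.38349847139705 321.3885115477935 193.16138277330526 [[-0.971, 0.138, -0.195, 323.065], [-0.238, -0.629, 0.74, 934.867], [-0.021, 0.765, 0.643, 858.772], [0.0, 0.0, 0.0, 1.0]] ['image', 'range_z', 'fx', 'fy', 'cx', 'cy', 'cam_to_world']
0.1 [ 212.89612045 -587.32108139  230.78375972] 85.46608354315292 [-0.27115965  0.46748587  0.26484495] -18.700000000000003
[[ 0.94   0.341 -0.   ]
 [ 0.341 -0.94   0.001]
 [-0.    -0.001 -1.   ]]
```

View pics/top0.png

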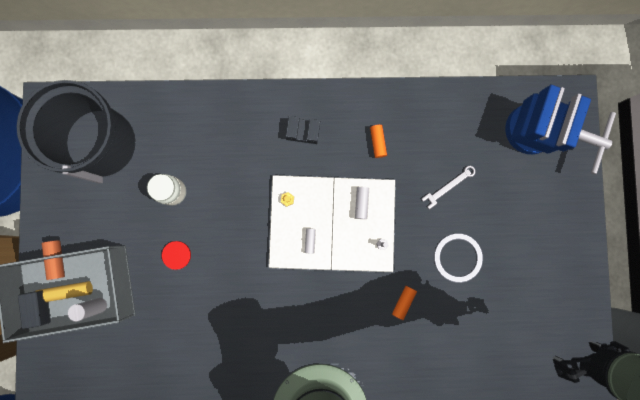

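View pics/side0.png

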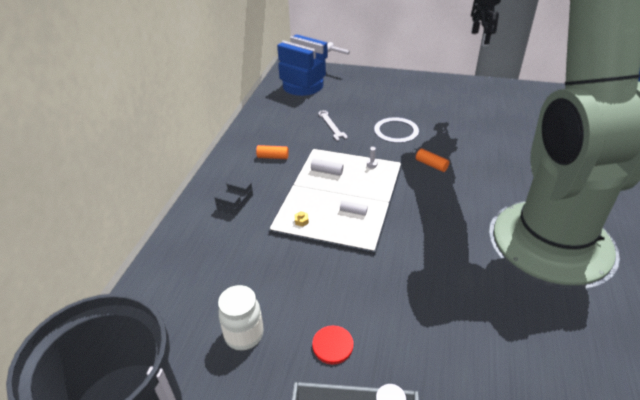

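Top view: the plate spans (270–396, 177–271) with the line at column ~332. Thick pin is at (361,202), thin pin at (309,240), nut at (286,199) and stud at (378,243). The side view agrees. Next I'll do a rough localisation and take a close wrist view.

```bash
cat > h.py <<'E'
from workcell import *
import cv2,numpy as np
def rays(c,uv):
    uv=np.atleast_2d(np.asarray(uv,float)); T=np.asarray(c["cam_to_world"])
    d=np.c_[(uv[:,0]-c["cx"])/c["fx"],-(uv[:,1]-c["cy"])/c["fy"],-np.ones(len(uv))]
    return T[:3,3],d@T[:3,:3].T
def onplane(c,uv,z):
    o,d=rays(c,uv); return o+d*((z-o[2])/d[:,2])[:,None]
def cloud(c):
    v,u=np.mgrid[0:400,0:640]; o,d=rays(c,np.c_[u.ravel(),v.ravel()])
    return (o+d*np.asarray(c["range_z"]).ravel()[:,None]).reshape(400,640,3)
def proj(c,P):
    T=np.asarray(c["cam_to_world"]); p=(np.atleast_2d(P)-T[:3,3])@T[:3,:3]
    return np.c_[c["cx"]+c["fx"]*p[:,0]/-p[:,2],c["cy"]-c["fy"]*p[:,1]/-p[:,2]]
def down(yaw):  # tool x axis at yaw in world, pointing down
    a,b=np.cos(yaw),np.sin(yaw); return np.array([[a,b,0],[b,-a,0],[0,0,-1.]])
E
python3 - <<'E'
from h import *
c=dict(np.load("top0.npz"))
print(np.round(onplane(c,[(272,177),(396,179),(393,271),(269,269),(333,178),(331,270)],15)))
print(np.round(onplane(c,[(361,202),(309,240),(286,199),(378,243)],30)))
P=cloud(c); print(P[202,361],P[240,309],P[225,350],P[225,300],P[300,450])
w=camera("wrist"); T=np.asarray(w["cam_to_world"]);s=read_state()
print(w["fx"],w["cx"],w["cy"],np.round(s["tool_rot"].T@(T[:3,3]-s["eef_pos"])),np.round(s["tool_rot"].T@T[:3,:3],2))
E
```

```text
[[ 666.  122.   15.]
 [ 654. -235.   15.]
 [ 390. -218.   15.]
 [ 404.  134.   15.]
 [ 660.  -53.   15.]
 [ 397.  -41.   15.]]
[[ 588. -130.   30.]
 [ 484.   19.   30.]
 [ 601.   82.   30.]
 [ 471. -175.   30.]]
[ 586.37242852 -127.61321781   52.83222517] [483.62581063  19.48392166  43.13714848] [523.77766823 -98.56894694  17.98351638] [526.77894904  44.25922289  14.31381783] [ 3.02726038e+02 -3.82887443e+02 -2.93340295e-01]
329.0566739900112 318.42944632980766 196.98680825991812 [  68.   -1. -142.] [[ 0.    0.96  0.27]
 [ 1.   -0.   -0.  ]
 [-0.    0.27 -0.96]]
```

```bash
python3 - <<'E'
from h import *
clamp()
for i,(x,y,z) in enumerate([(545,-47,230),(515,-62,180)]):
    movep([x,y,z],down(-0.04)); wait(0.2)
    c=camera("wrist"); cv2.imwrite(f"pics/w{i}.png",c["image"]); np.savez(f"w{i}.npz",**c)
    print(read_state()["time"],read_state()["finger_gap"])
    P=cloud(c); print(np.round(proj(c,[[528,-47,15],[588,-130,33],[484,19,29],[397,-41,15]])))
E
```

```text
3.4333 0.07942024797832778
[[319. 184.]
 [399. 127.]
 [262. 228.]
 [319. 289.]]
4.0333 0.16323110768166718
[[303. 167.]
 [397.  97.]
 [235. 218.]
 [304. 290.]]
```

View pics/w0.png

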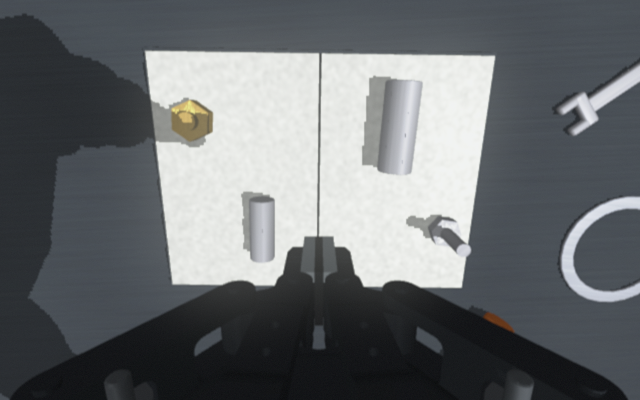

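View pics/w1.png

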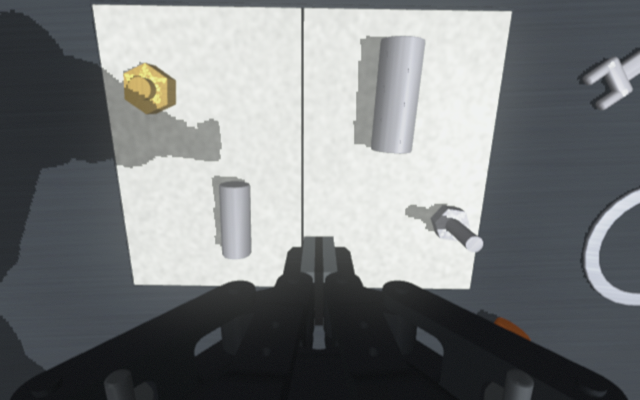

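Wrist views show the line at column ~319 (w0) and 303 (w1). The thick pin is at (400,127) and (397,95), the thin pin at (262,230) and (236,219), and the shut tips at (318,240). Now the exact fit.

```bash
cat >> h.py <<'E'
from scipy.optimize import least_squares
def line_fit(c):
    """scribed line: returns (x,y) mid guess at x=528 and yaw"""
    g=cv2.cvtColor(c["image"],cv2.COLOR_BGR2GRAY).astype(int); pts=[]
    for x in np.arange(420,655,4.):
        u,v=proj(c,[[x,-47-0.044*(x-528),15]])[0]
        r=int(round(v)); 
        if not 0<=r<400: continue
        lo=max(int(u)-14,0); row=g[r,lo:lo+29]
        if len(row)<29: continue
        w=np.clip(np.median(row)-25-row,0,None)
        if w.max()<20 or (w>0).sum()>5: continue
        pts.append((lo+(w*np.arange(29)).sum()/w.sum(),r))
    Q=onplane(c,pts,15)
    for _ in range(3):
        k=np.polyfit(Q[:,0]-528,Q[:,1],1); e=Q[:,1]-np.polyval(k,Q[:,0]-528); Q=Q[abs(e)<max(1.5,2*e.std())]
    return k[1],np.arctan(k[0]),len(Q),e.std()
def pin_fit(c,x0,y0,r,L,zmin=22):
    P=cloud(c); R=np.asarray(c["range_z"])>0
    m=R&(abs(P[...,0]-x0)<L/2+12)&(abs(P[...,1]-y0)<r+14)&(P[...,2]>zmin)&(P[...,2]<15+2*r+8)
    Q=P[m]
    def f(p):
        n=np.array([-np.sin(p[1]),np.cos(p[1])]); d=(Q[:,:2]-[x0,0])@n-p[0]*n[1]
        return np.hypot(d,Q[:,2]-p[2])-r
    s=least_squares(f,[y0,-0.04,15+r],loss="soft_l1",f_scale=1)
    t=np.array([np.cos(s.x[1]),np.sin(s.x[1])]); a=(Q[:,:2]-[x0,s.x[0]])@t
    lo,hi=np.percentile(a,[1,99]); k=(lo+hi)/2
    return dict(c=np.round([x0+k*t[0],s.x[0]+k*t[1],s.x[2]],1),yaw=round(s.x[1],3),L=round(hi-lo,1),n=len(Q),rms=round(np.std(s.fun),2))
E
python3 - <<'E'
from h import *
for n in ("w0","w1","top0"):
    c=dict(np.load(n+".npz"));P=cloud(c)
    try: print(n,"line",line_fit(c))
    except Exception as e: print(n,e)
    m=(abs(P[...,0]-528)<50)&(abs(P[...,1]+85)<12); print("platez",np.median(P[...,2][m]))
    print(pin_fit(c,588,-130,18,90)); print(pin_fit(c,484,19,14,70))
E
```

```text
w0 line (np.float64(-45.68896187283317), np.float64(-0.05260056922072024), 47, np.float64(0.08007230797612937))
platez 300.57219672692537
{'c': array([ 588.3, -129.6,   32.1]), 'yaw': np.float64(-0.088), 'L': np.float64(87.6), 'n': 3390, 'rms': np.float64(0.63)}
{'c': array([484. ,  18.9,  28. ]), 'yaw': np.float64(-0.073), 'L': np.float64(68.8), 'n': 1622, 'rms': np.float64(1.67)}
w1 line (np.float64(-45.674351712388265), np.float64(-0.051654623221883404), 49, np.float64(0.01505859929985095))
platez 240.20778118031285
{'c': array([ 588.1, -129.5,   32.1]), 'yaw': np.float64(-0.089), 'L': np.float64(87.4), 'n': 5014, 'rms': np.float64(0.62)}
{'c': array([483.9,  19. ,  28. ]), 'yaw': np.float64(-0.073), 'L': np.float64(68.7), 'n': 2292, 'rms': np.float64(1.55)}
top0 line (np.float64(-47.658757326183135), np.float64(-0.054708988492425115), 57, np.float64(0.6461482440266411))
platez 15.078311268199514
{'c': array([ 585.2, -131.5,   33.1]), 'yaw': np.float64(-0.083), 'L': np.float64(87.2), 'n': 402, 'rms': np.float64(1.9)}
{'c': array([481.3,  17. ,  28.9]), 'yaw': np.float64(-0.089), 'L': np.float64(67.7), 'n': 248, 'rms': np.float64(2.01)}
```

Both wrist views agree: line at y=-45.7 (x=528) with yaw -0.052, pins about -80.7 and +62.3 mm across it, and heights within 1 mm of those given. Now I'll push the thick pin from behind, below its centre, and stop short of the line.

```bash
cat >> h.py <<'E'
A=-0.052; O=np.array([528,-45.7]); t=np.array([np.cos(A),np.sin(A)]); n=np.array([-np.sin(A),np.cos(A)])
def W(al,ac,z): return [*(O+al*t+ac*n),z]
def PF(p): d=np.asarray(p)[:2]-O; return d@t,d@n
def look(al,ac,r,L,name=None):
    c=camera("wrist"); x,y,_=W(al,ac,0); f=pin_fit(c,x,y,r,L)
    if name: cv2.imwrite(f"pics/{name}.png",c["image"])
    print("t",round(read_state()["time"],2),"pin al,ac",np.round(PF(f["c"]),1),"rel yaw",round(f["yaw"]-A,3),f); return f
E
python3 - <<'E'
from h import *
R=down(A+np.pi/2)
print(inverse_kinematics(W(64,-124,29),R))
movep(W(64,-124,110),R); movel(W(64,-124,29),max_speed=80)
s=read_state(); print(s["time"],PF(s["eef_pos"]),s["eef_pos"][2])
look(64.5,-80.7,18,90)
movel(W(64,-60,29),max_speed=35)
s=read_state(); print(s["time"],PF(s["eef_pos"]),s["ft_force"]); wait(.3)
look(64.5,-30,18,90,"k1")
E
```

```text
[ 0.53121207  0.81409336 -0.50908191  1.74787103  0.56101973  0.72890261
 -0.3250181 ]
6.5833 (np.float64(64.32867135418792), np.float64(-124.08449579997679)) 29.52964875605438
t 6.63 pin al,ac [ 63.9 -80.4] rel yaw -0.037 {'c': array([ 587.6, -129.3,   32.2]), 'yaw': np.float64(-0.089), 'L': np.float64(87.1), 'n': 20188, 'rms': np.float64(3.55)}
8.6083 (np.float64(63.98112445730635), np.float64(-60.16578466663294)) [-1.44143072 -0.65272319  0.72637869]
t 8.96 pin al,ac [ 65.6 -30. ] rel yaw -0.035 {'c': array([592. , -79.1,  32.3]), 'yaw': np.float64(-0.087), 'L': np.float64(86.8), 'n': 20226, 'rms': np.float64(2.49)}
```

View pics/k1.png

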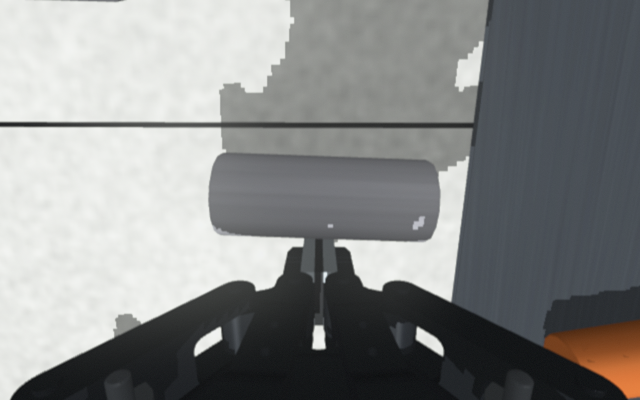

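The thick pin is at (325,197), nearly parallel to the line (row 125), with the tips behind it at (319,240). I'll check the line in this view, then finish the push.

```bash
cat >> h.py <<'E'
def line_here(c,al,w=25):
    g=cv2.cvtColor(c["image"],cv2.COLOR_BGR2GRAY).astype(int); out=[]
    for a in al:
        u,v=proj(c,[W(a,0,15)])[0]; u=int(round(u)); v=int(round(v))
        if not(0<=u<640 and 8<=v<391): continue
        col=g[v-8:v+9,u]; k=np.clip(np.median(col)-20-col,0,None)
        if k.sum()>0: out.append(PF(onplane(c,[(u,v-8+(k*np.arange(17)).sum()/k.sum())],15)[0])[1])
    return np.round(out,1)
E
python3 - <<'E'
from h import *
c=camera("wrist"); L=line_here(c,[-30,-20,-10,0,10,50,70,90,100]); print("line",L); b=np.median(L)
movel(W(65,-30-.5+b,29),max_speed=20); wait(.3)
f=look(65.5,b,18,90)
c=camera("wrist"); print(line_here(c,[-20,-10,0,5,10]))
E
```

```text
line [0.3 0.2 0.1 0.1 0.1 0.1 0.1 0.1 0.1]
t 10.99 pin al,ac [66.8 -0.4] rel yaw -0.035 {'c': array([594.7, -49.6,  32.3]), 'yaw': np.float64(-0.087), 'L': np.float64(86.9), 'n': 20240, 'rms': np.float64(2.49)}
[0.3 0.2 0.3 0.3 0.3]
```

Thick pin is on the line (−0.4 mm, 0.035 rad). I'll back off, check it from the other side, then push the thin pin.

```bash
python3 - <<'E'
from h import *
movel(W(65,-55,29),max_speed=40); movel(W(65,-60,120),max_speed=120); wait(.3)
look(66.8,0,18,90)
R=down(A-np.pi/2)
print(inverse_kinematics(W(-47,102,25),R))
movep(W(-47,102,120),R); wait(.2)
look(66.8,0,18,90,"k2"); look(-47.3,62.3,14,70)
c=camera("wrist"); print(line_here(c,range(-100,20,10)))
E
```

```text
t 13.07 pin al,ac [66.8 -0. ] rel yaw -0.036 {'c': array([594.7, -49.2,  32.1]), 'yaw': np.float64(-0.088), 'L': np.float64(87.3), 'n': 7498, 'rms': np.float64(0.56)}
[-0.89912594  0.99807762  1.00277017  2.11796074 -1.25998115  0.83919791
 -2.26611825]
t 15.41 pin al,ac [65.8 -0.4] rel yaw -0.036 {'c': array([593.7, -49.5,  32.1]), 'yaw': np.float64(-0.088), 'L': np.float64(88.5), 'n': 9671, 'rms': np.float64(2.12)}
t 15.46 pin al,ac [-48.6  62.3] rel yaw -0.023 {'c': array([482.7,  19. ,  28.1]), 'yaw': np.float64(-0.075), 'L': np.float64(68.1), 'n': 4083, 'rms': np.float64(0.56)}
[0.4 0.4 0.3 0.3 0.3 0.3 0.4 0.4 0.4 0.4 0.4 0.2]
```

View pics/k2.png

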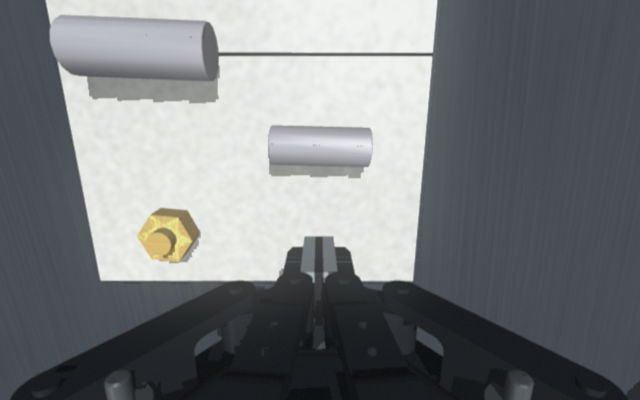

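The thick pin lies on the line at (135,48). The thin pin at (320,146) is untouched, with the tips behind it. Joint 5 is near its limit in this posture, so I'll compare it with the half-turned one.

```bash
python3 - <<'E'
from h import *
s=read_state(); print(np.round(s["qpos"],3),s["time"])
for sg in (-1,1):
  for ac,z in ((102,25),(60,25),(25,25),(102,120)):
    q=inverse_kinematics(W(-48,ac,z),down(A+sg*np.pi/2)); print(sg,ac,z,None if q is None else np.round(q,3))
E
```

```text
[-1.003  0.91   1.222  2.082 -1.073  1.006 -2.383] 15.5083
-1 102 25 [-0.9    0.997  1.003  2.12  -1.261  0.838 -2.265]
-1 60 25 [-0.814  0.987  0.994  2.134 -1.262  0.824 -2.173]
-1 25 25 [-0.738  0.977  0.983  2.138 -1.256  0.812 -2.104]
-1 102 120 [-1.005  0.909  1.223  2.085 -1.074  1.005 -2.382]
1 102 25 [ 0.1    0.687 -0.455  2.072  0.604  0.513 -0.854]
1 60 25 [ 0.186  0.682 -0.455  2.086  0.61   0.505 -0.778]
1 25 25 [ 0.258  0.681 -0.455  2.09   0.612  0.502 -0.709]
1 102 120 [-0.604  0.53   0.487  2.069 -0.409  0.636  0.107]
```

```bash
python3 - <<'E'
from h import *
R=down(A+np.pi/2)
movep([500,10,200],down(A)); movep(W(-48,102,120),R)
print(read_state()["time"],np.round(read_state()["qpos"],2))
movel(W(-48,102,25),max_speed=80)
s=read_state(); print(s["time"],np.round(PF(s["eef_pos"]),1),s["eef_pos"][2],np.round(s["qpos"],2))
movel(W(-48,26.7,25),max_speed=30); wait(.3)
s=read_state(); print(s["time"],np.round(PF(s["eef_pos"]),1),s["ft_force"])
movel(W(-48,52,25),max_speed=40); movel(W(-48,60,120),max_speed=120)
movep([530,-20,200],down(A)); wait(.3)
look(-47,0,14,70,"k3"); look(66.8,0,18,90)
E
```

```text
17.8667 [-0.59  0.53  0.47  2.07 -0.39  0.63  0.09]
19.2083 [-47.7 102.1] 25.404856299020693 [-0.48  0.69  0.32  2.1  -0.51  0.42  0.19]
22.1667 [-48.   26.7] [ 0.11033623 -0.36552806 -0.04045715]
t 25.42 pin al,ac [-45.7   2.3] rel yaw -0.023 {'c': array([482.5, -41. ,  28. ]), 'yaw': np.float64(-0.075), 'L': np.float64(63.0), 'n': 1510, 'rms': np.float64(1.84)}
t 25.47 pin al,ac [67.3 -0.4] rel yaw -0.036 {'c': array([595.2, -49.6,  32.1]), 'yaw': np.float64(-0.088), 'L': np.float64(87.5), 'n': 4200, 'rms': np.float64(0.62)}
```

View pics/k3.png

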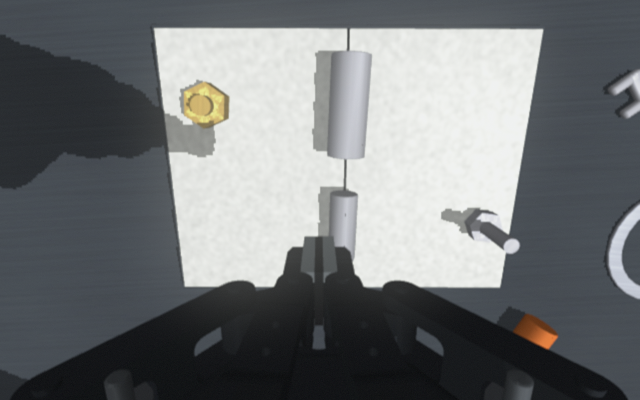

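Both pins are on the line: thick at (349,105), thin at (343,220). The gripper partly hides the thin one, so I'll check again from an unobstructed pose.

```bash
python3 - <<'E'
from h import *
movep([430,-95,200],down(A)); wait(.3)
look(-47,1.5,14,70,"k4"); look(66.8,0,18,90)
c=camera("wrist"); y,a,m,e=line_fit(c); print("line",y,a,m,e)
E
```

```text
t 26.38 pin al,ac [-49.2   2.6] rel yaw -0.02 {'c': array([479. , -40.5,  28. ]), 'yaw': np.float64(-0.072), 'L': np.float64(68.1), 'n': 2364, 'rms': np.float64(0.6)}
t 26.43 pin al,ac [38.2  0.9] rel yaw -0.034 {'c': array([566.2, -46.8,  32. ]), 'yaw': np.float64(-0.086), 'L': np.float64(32.6), 'n': 2047, 'rms': np.float64(2.39)}
line -47.76962153533917 -0.03583187741119654 21 3.663989047203881
```

View pics/k4.png

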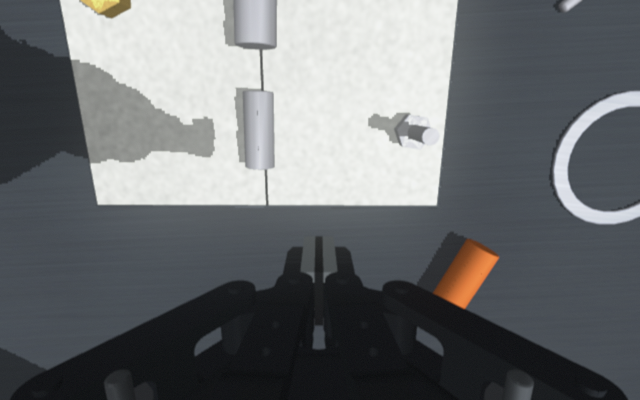

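```bash
python3 - <<'E'
from h import *
c=camera("wrist"); g=cv2.cvtColor(c["image"],cv2.COLOR_BGR2GRAY).astype(int)
L=[]
for v in list(range(60,86,6))+list(range(176,200,5)):
    row=g[v,252:280]; k=np.clip(np.median(row)-30-row,0,None); L.append(PF(onplane(c,[(252+(k*np.arange(28)).sum()/k.sum(),v)],15)[0]))
L=np.array(L); print(np.round(L,1)); f=look(-49,2,14,70)
e=PF(f["c"])[1]-np.median(L[:,1]); print("thin off line",e)
if abs(e)<3.2: print(finish_job())
E
```

```text
[[ 1.260e+01  0.000e+00]
 [ 7.500e+00  1.000e-01]
 [ 2.200e+00  2.000e-01]
 [-3.100e+00  2.000e-01]
 [-8.400e+00  1.000e-01]
 [-9.670e+01  2.000e-01]
 [-1.019e+02  1.000e-01]
 [-1.071e+02  2.000e-01]
 [-1.124e+02  3.000e-01]
 [-1.177e+02  3.000e-01]]
t 26.58 pin al,ac [-49.2   2.6] rel yaw -0.02 {'c': array([479. , -40.5,  28. ]), 'yaw': np.float64(-0.072), 'L': np.float64(68.4), 'n': 2363, 'rms': np.float64(0.61)}
thin off line 2.4684220037263924
the job is handed in; nothing more can be done
None
```

The job is handed in after about 27 s: by camera, both pins lie along the scribed line, the thick one about 0.6 mm off centre and the thin one about 2.5 mm (6 mm allowed), both turned less than 0.04 rad from it; the judged result was not shown.

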